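# Hold a coated glass plate over the light pad

### The arm

A 6-joint arm with a two-finger parallel gripper is mounted at the origin on a cart in front of the work surface, level with it; the furniture and walls round the work are solid. World frame = base frame: x ahead of the robot, y to its left, z up, the work surface at z = 0. Lengths are in mm, angles in degrees, forces in N, time in s.
With the tool pointing down it reaches from about 325 to 925 mm from the base axis. Payload 3.1 kg.
Tool frame: the origin (TCP) lies at the very end of the fingers, on their centre line; the grasp point (between the pads) lies grasp_offset behind it (grasp_offset is the distance from the TCP to the grasp point, in mm); z points along the fingers, y is the line along which they close (so a half turn about z gives the same grasp; the last joint's range is limited). The gripper opens to 85 mm and grips with 20 to 120 N. Pads are 22 mm wide; open, the fingers measure 114 mm over their backs; the gripper's body (76 mm by 85 mm) begins 54 mm behind the grasp point. The pads swing forward as they close: fully open they stand 13 mm farther back than shut.
Start: joints at [70.52, 12.427, 92.441, -0, 75.132, -6.429], TCP at [141.127, 608.87, 231.3] pointing down, gripper open.
Joint ranges: [-157.48, 157.48], [-44.54, 120.13], [17.64, 146.25], [-64.5, 244.5], [7.68, 150.69], [-147.95, 147.95]. Speed limits (degrees/s): [159.86, 159.86, 180, 180, 180, 180].

### API

Orientations are given as [roll, pitch, yaw] about the fixed x, y, z axes, in that order (R = Rz(yaw) Ry(pitch) Rx(roll)).
In Python, from station import * gives the robot as it stands. Calls block until the motion is done:
- goto(position, orientation): joint-space move of the TCP to a pose.
- move_l(position, attitude=None, speed=150): straight line of the TCP; attitude=None keeps the orientation; speed is the mean speed in mm/s.
- move_j(angles): joint-space move.
- grip(opening, squeeze=None): finger opening in mm; squeeze is the grip in N (None keeps the last); returns when the fingers have stopped.
- wait(seconds).
- solve_ik(position, orientation): joint angles nearest the present ones, or None.
- get_obs(): the state.
- get_image(name): name is "scene" or "top"; returns the picture (480x640x3 uint8, red, green, blue); there is no depth.
- get_calibration(name): a dict with "fx", "fy", "cx", "cy" (pixels), "D" ([k1, k2, p1, p2, k3] as OpenCV has them; the pictures are not rectified), "R" (3x3) and "t" (3): a world point X has camera coordinates R X + t. Camera axes: x right, y down, z forward; pixel columns grow to the right and rows downward; lengths in mm; the calibration is good to about 2 mm. A picture is of the moment at which its call begins. get_calibration takes no time and is no camera call.
A pose or a line that the arm cannot do raises Unreachable and nothing moves.
- sign_off(): hands the job in; it is judged then, once.
Trained networks look in the newest picture that a camera, given by its name, has taken for a name from the list of things; names that differ only in an ending like _2 or _b are one class to them, and where a whole thing is asked for, a point or a joint stands for the part that bears it (a point fixed in the world has none). Each returns a list of dicts, best first, with "score" (0 to 1); they miss things now and then, are a little off and sometimes report something else, mostly with a low value. They report only what shows in the picture. A call takes as long as a camera call. They do not tell look-alikes from the thing itself.
- spot_in(name, camera): "extent" ([centre column, centre row, width, height] in pixels, round what is visible of it).
- regions_of(name, camera): "region" (480x640 bool, what is visible of it) and "extent" ([centre column, centre row, width, height] in pixels, round what is visible of it).
The state is a dict: "t": time; "joint_pos": joint angles; "qvel": joint speeds; "effort": joint torques, N m; "tcp_pos": TCP position; "ee_rot": TCP orientation; "wrist_force": force on the tool from outside, world axes, zero at the start; "moment": the same for the moment, N m; "grip_width": finger opening in mm; "grip_force": force on a finger pad.
Only numpy, scipy, OpenCV 4.12 (cv2) and the standard library are available. Lean on these libraries where they do the work, as an engineer would, in place of code of your own. Each camera call takes 0.05 s, during which the arm holds its last target. There are 200 camera calls.

### The job

Two freshly coated glass plates lie on drying stands; pick up the longer one with the fingers on its two long edges only, so that nothing touches the coated faces, lift it clear of its stand and carry it, always level, over to the light pad. Finish while holding it there: still, level, about 10 cm above the middle of the pad, with its length along the pad's length. Do not put it down or let go, and leave the shorter plate and the other things on the bench where they are.

Things in the scene. Friction and masses are not known exactly. Their poses are not given: they have to be found in the camera images.
- plate_long: the longer plate: clear glass 120 (x) x 54 (y) x 4 (z) mm, 80 g or so, with a dark coat on both faces. Origin: centre of the underside of the glass; x along its length, z up. It lies loose with its two short ends on its stand, underside 45 mm above the bench; the long edges (54 mm apart) are free along the middle. Centre of mass at its middle. The plate turned by half a turn is the same plate.
- coat_long: the dark coat of the longer plate, fixed to it: 102 x 48 mm, 0.5 mm thick, on the upper and on the lower face, leaving a clear glass rim of 3 mm along the long edges and 9 mm at the ends. Same origin and axes as the plate. Nothing may touch it.
- stand_long: stand of the longer plate, fixed: aluminium base 154 (x) x 62 (y) x 6 mm; at either end a grey post 44 mm wide (y) with a ledge 45 mm above the bench, reaching 5 mm under the plate's end, and a stop 2 mm outside that end, 3.5 mm above the ledge. Between the posts (110 mm) only the base, so fingers can pass beside and below the plate's middle. Origin: centre of the underside; x along its length.
- plate_short: the shorter plate, 80 x 54 x 4 mm, otherwise like the longer one and on its own stand at the same height; must stay where it is. Origin: centre of its underside; x along its length.
- stand_short: the stand of the shorter plate, fixed: base 114 x 62 x 6 mm, otherwise like the other stand. Origin: centre of the underside; x along its length.
- light_pad: the light pad, fixed: a flat grey box 160 (x) x 110 (y) x 11 mm high with a bright panel on top. Origin: centre of its underside; x along its length.
- pad_top (a point): the middle of the light pad's upper side, 11 mm above the bench; x along the pad's length, z up.
- petri: bystander, loose: round clear petri dish, 58 mm across, 16 mm high; must stay where it is. Origin: centre of its underside.
- comb: bystander, loose: white gel comb, 24x100x12 mm; must stay where it is. Origin: centre of its underside.
- pen: bystander, loose: marker pen, 13x124x15 mm; must stay where it is. Origin: centre of its underside.
There are look-alikes about, which are no part of the job. What is shaped like the plate_long but blue is not meant.

How it is judged:
By the outcome, as a careful person would: the job done as asked, in the order asked, and still so for the second after the job is handed in, while the arm keeps its last pose, push and grip.
It also fails if it takes over 40 s, if anything falls off the work surface, if the arm or the gripper's body presses on something with over 40 N, if the wrist force passes 120 N, or if a joint passes its speed limit or range.

## Working session

There is one attempt and no reset: what is moved stays moved. The work goes in short steps, each a Python script; the robot and the scene stay as the last script left them, time stands still between calls to the robot, and variables do not carry over. Pictures are saved under pics/ and viewed, at most 10 in all, crops included, and the job is handed in when it is done.

```bash
mkdir -p pics; ls
python3 - <<'E'
from station import *
import cv2
for n in ("top","scene"):
    im=get_image(n); cv2.imwrite(f"pics/{n}0.png",im[:,:,::-1])
    for k in ("plate_long","stand_long","plate_short","light_pad","petri","comb","pen"):
        print(n,k,[(round(d["score"],2),[int(v) for v in d["extent"]]) for d in spot_in(k,n)])
    c=get_calibration(n); print(c)
o=get_obs();print(o)
try: print(grasp_offset)
except Exception as e: print(e)
E
```

```text
pics
top plate_long [(0.83, [326, 231, 20, 50]), (0.6, [186, 287, 48, 36]), (0.15, [427, 248, 48, 68])]
top stand_long [(0.89, [328, 234, 26, 58])]
top plate_short [(0.78, [240, 259, 22, 29])]
top light_pad [(0.6, [428, 251, 49, 68])]
top petri [(0.77, [295, 171, 23, 22])]
top comb [(0.81, [353, 164, 31, 26])]
top pen [(0.76, [229, 183, 49, 9])]
{'fx': 588.0072852841474, 'fy': 588.0072852841474, 'cx': 318.51048554013244, 'cy': 229.8748376829514, 'D': array([-0.07927637,  0.        ,  0.        ,  0.        ,  0.        ]), 'R': array([[-0.02148304, -0.99973402, -0.00838832],
       [-0.99753314,  0.02199508, -0.0666622 ],
       [ 0.06682898,  0.00693552, -0.99774034]]), 't': array([  38.49052967,  542.03223914, 1498.55887566])}
scene plate_long [(0.62, [329, 253, 47, 26]), (0.57, [203, 228, 43, 20])]
scene stand_long [(0.89, [328, 269, 57, 35])]
scene plate_short [(0.56, [251, 229, 32, 22]), (0.56, [396, 253, 37, 11])]
scene light_pad [(0.68, [388, 330, 79, 59])]
scene petri [(0.55, [352, 230, 16, 12])]
scene comb [(0.81, [396, 251, 41, 10])]
scene pen [(0.62, [300, 210, 19, 18])]
{
[... 385 characters left out ...]
7])}
{'t': 0.8, 'joint_pos': array([ 7.05193673e+01,  1.24243681e+01,  9.24386236e+01,  7.79329976e-04,
        7.51322679e+01, -6.42871689e+00]), 'qvel': array([-0.08408353,  0.05213678,  0.13688888, -0.03216856, -0.00619944,
       -0.03086541]), 'effort': array([ 4.36290011e-04, -3.96824491e+01, -3.04237175e+01, -2.00425779e-05,
        5.49105407e-04, -5.78391692e-06]), 'tcp_pos': array([141.1336222 , 608.8920827 , 231.35551316]), 'ee_rot': array([ 1.79995205e+02, -2.17750172e-04,  1.66947884e+02]), 'wrist_force': array([-0.16253451, -0.79460215, -0.42991588]), 'moment': array([ 0.03091994, -0.0334568 , -0.04082475]), 'grip_force': 0.0, 'grip_width': 85.33439560325695}
18.700000000000003
```

View pics/top0.png

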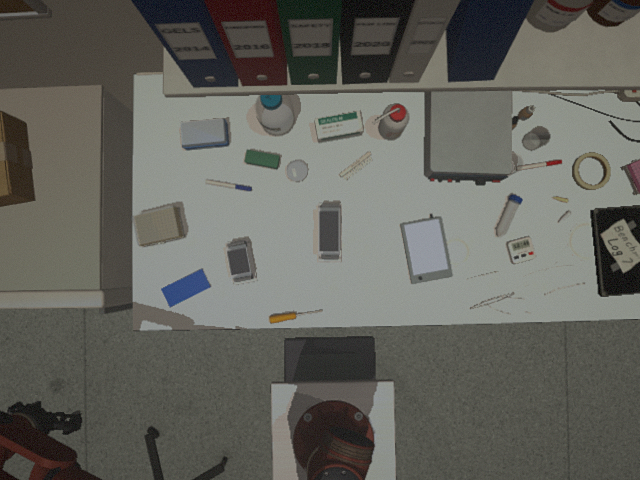

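View pics/scene0.png

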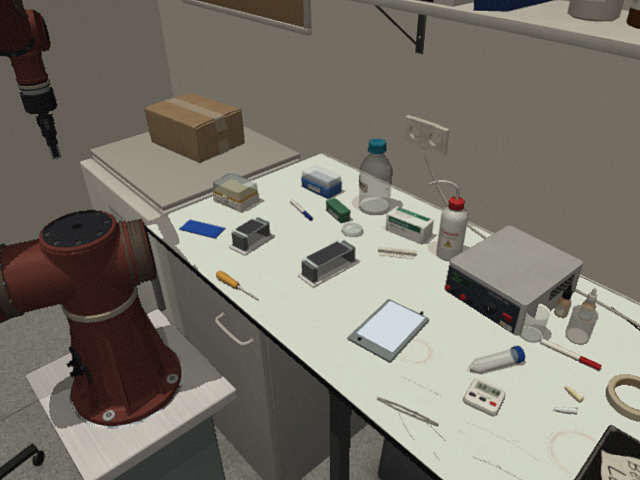

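The top view shows the long plate at about (328,231), the short plate at (240,259), the pad at (427,248) and the blue look-alike at (186,287). The scene view agrees with this. Next I'll fit rectangles on the known heights.

```bash
cat > h.py <<'E'
from station import *
import numpy as np, cv2
def to_plane(px,z,cam):
    c=get_calibration(cam); K=np.array([[c["fx"],0,c["cx"]],[0,c["fy"],c["cy"]],[0,0,1]])
    u=cv2.undistortPoints(np.asarray(px,float).reshape(-1,1,2),K,np.array(c["D"])).reshape(-1,2)
    R,t=np.array(c["R"]),np.array(c["t"]); d=np.c_[u,np.ones(len(u))]@R; o=-R.T@t
    return (o+d*((z-o[2])/d[:,2])[:,None])[:,:2]
def rect(mask,z,cam):
    cs,_=cv2.findContours(cv2.resize(mask.astype(np.uint8)*255,None,fx=4,fy=4,interpolation=cv2.INTER_LINEAR)//128,cv2.RETR_EXTERNAL,cv2.CHAIN_APPROX_NONE)
    p=max(cs,key=cv2.contourArea).reshape(-1,2)
    p=to_plane((p+.5)/4-.5,z,cam).astype(np.float32)
    (x,y),(w,h),a=cv2.minAreaRect(p)
    if w<h: w,h,a=h,w,a+90
    return np.round([x,y,w,h,(a+90)%180-90],1)
E
python3 - <<'E'
from h import *
im={}
for n in ("top","scene"):
    im[n]=get_image(n); g=cv2.cvtColor(im[n],cv2.COLOR_RGB2GRAY)
    for k,z in (("plate_long",49),("stand_long",6),("plate_short",49),("light_pad",11)):
        for d in regions_of(k,n):
            if d["score"]>.3: print(n,k,round(d["score"],2),rect(d["region"],z,n))
    c=get_calibration(n)
    x,y,w,h=((328,231,44,72) if n=="top" else (329,258,70,60))
    cr=im[n][y-h//2:y+h//2,x-w//2:x+w//2]
    cv2.imwrite(f"pics/{n}_crop.png",cv2.resize(cr[:,:,::-1],None,fx=8,fy=8,interpolation=cv2.INTER_NEAREST))
    # dark coat by threshold
    m=np.zeros(g.shape,bool); m[y-h//2:y+h//2,x-w//2:x+w//2]=True
    for T in (80,100,120): print(n,"dark",T,rect((g<T)&m,49.5,n))
    m2=np.zeros(g.shape,bool)
    if n=="top":
        m2[205:290,395:460]=True
        for T in (190,200): print("padpanel",rect((g>T)&m2,11,n))
E
```

```text
top plate_long 0.83 [ 5.399e+02 -1.000e-01  1.235e+02  5.760e+01 -1.200e+00]
top plate_long 0.57 [401.  366.5 117.   54.8 -63.3]
top stand_long 0.7 [ 4.725e+02 -2.000e-01  6.160e+01  2.270e+01  8.880e+01]
top plate_short 0.73 [466.9 231.8  82.3  57.9  10.1]
top light_pad 0.74 [ 489.1 -252.3  167.7  115.2    9.6]
top dark 80 [538.6   1.3 100.6  44.9  -1.3]
top dark 100 [ 5.399e+02 -1.000e-01  1.032e+02  4.750e+01 -1.300e+00]
top dark 120 [550.   -1.6 128.6  60.1  -1.3]Traceback (most recent call last):
  File "<stdin>", line 18, in <module>
  File "h.py", line 10, in rect
    p=max(cs,key=cv2.contourArea).reshape(-1,2)
      ~~~^^^^^^^^^^^^^^^^^^^^^^^^
ValueError: max() iterable argument is empty
```

View pics/top_crop.png

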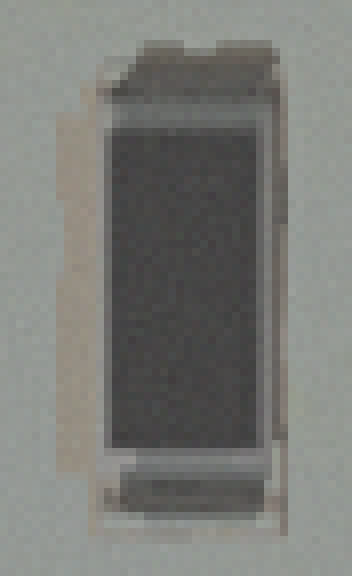

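The crop shows the dark coat centred at about (327,231) with a clear rim. The coat fit (103 x 47.5 mm) and the plate mask fit agree on centre (540, 0) and yaw -1.2. Next is a cross-check of the pad and of both objects with the scene camera.

Run:
```python
from h import *
im={n:get_image(n) for n in ("top","scene")}
for n in im:
    for k,z in (("plate_long",49),("light_pad",11)):
        for d in regions_of(k,n):
            if d["score"]>.3: print(n,k,round(d["score"],2),rect(d["region"],z,n))
g=cv2.cvtColor(im["top"],cv2.COLOR_RGB2GRAY)[205:290,395:460]
sc=cv2.cvtColor(im["scene"],cv2.COLOR_RGB2GRAY)
a=cv2.resize(im["top"][205:290,395:460],None,fx=6,fy=6,interpolation=0)
b=cv2.resize(im["scene"][225:365,295:435],(510,510),interpolation=0)
# project predicted outlines in scene crop
c=get_calibration("scene");K=np.array([[c["fx"],0,c["cx"]],[0,c["fy"],c["cy"]],[0,0,1]])
ct=get_calibration("top");Kt=np.array([[ct["fx"],0,ct["cx"]],[0,ct["fy"],ct["cy"]],[0,0,1]])
for (x,y,yaw,w,h,z) in ((539.9,-.1,-1.2,102,48,49.5),(489.1,-252.3,9.6,160,110,11)):
    t=np.radians(yaw);R=np.array([[np.cos(t),-np.sin(t)],[np.sin(t),np.cos(t)]])
    P=np.array([[-w,-h],[w,-h],[w,h],[-w,h]])/2@R.T+[x,y];P=np.c_[P,np.full(4,z)]
    q,_=cv2.projectPoints(P,cv2.Rodrigues(c["R"])[0],c["t"],K,c["D"])
    cv2.polylines(b,[np.int32((q.reshape(-1,2)-[295,225]+.5)*510/140)],True,(255,0,0),1)
    q,_=cv2.projectPoints(P,cv2.Rodrigues(ct["R"])[0],ct["t"],Kt,ct["D"])
    cv2.polylines(a,[np.int32((q.reshape(-1,2)-[395,205]+.5)*6)],True,(255,0,0),1)
v=np.zeros((510,800,3),np.uint8);v[:,:290]=a[:,50:340];v[:,290:]=b
cv2.imwrite("pics/chk.png",v[:,:,::-1])
```

```text
top plate_long 0.97 [401.7 365.5 119.3  54.2 -64.7]
top plate_long 0.73 [538.7   2.5 121.   57.5  -1.2]
top light_pad 0.64 [ 487.9 -250.6  165.5  111.7    8.6]
scene plate_long 0.92 [ 5.386e+02 -4.000e-01  1.260e+02  6.290e+01 -1.300e+00]
scene plate_long 0.63 [367.9 310.7 122.8  63.  -65. ]
scene plate_long 0.59 [5.398e+02 1.700e+00 1.069e+02 5.440e+01 2.000e-01]
scene light_pad 0.94 [ 484.2 -254.3  169.8  113.1   10.6]
```

View pics/chk.png

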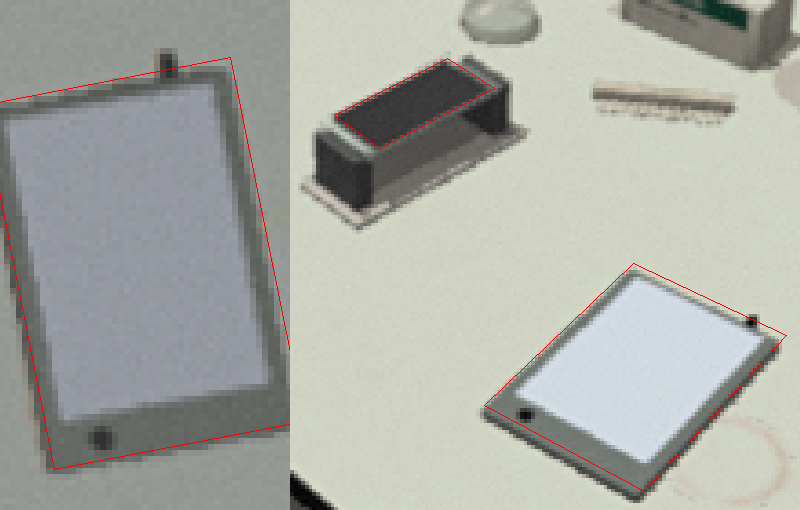

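The plate outline fits both cameras. The pad mask is biased by the little connector at its far end, so I'll redo that fit with a morphological opening. Next I'll approach and grasp.

Run:
```python
from h import *
r=[]
for n in ("top","scene"):
  for _ in range(2):
    get_image(n)
    for d in regions_of("light_pad",n)[:1]:
        m=cv2.resize(d["region"].astype(np.uint8),None,fx=1,fy=1); m=cv2.morphologyEx(m,cv2.MORPH_OPEN,np.ones((9,9),np.uint8))
        print(n,rect(m,11 if n=="top" else 8,n))
im=get_image("top"); g=cv2.cvtColor(im,cv2.COLOR_RGB2GRAY).astype(int)
# pad's grey frame: darker than bench, plus panel (bluish); fill
m=np.zeros(g.shape,np.uint8); s=np.s_[205:292,390:462]
bench=np.median(g[262:285,462:480]); print("bench",bench)
dk=(g<bench-22).astype(np.uint8); m[s]=dk[s]
cs,_=cv2.findContours(m,cv2.RETR_EXTERNAL,cv2.CHAIN_APPROX_NONE); f=np.zeros_like(m); cv2.drawContours(f,[max(cs,key=cv2.contourArea)],-1,1,-1)
f=cv2.morphologyEx(f,cv2.MORPH_OPEN,np.ones((9,9),np.uint8)); print("thr",rect(f,11,"top"))
o=[180,0,-1.2]
goto([540,0.3,160],o)
print(get_obs()["joint_pos"].round(1),get_obs()["tcp_pos"].round(1),get_obs()["t"])
i=get_image("scene")[190:320,270:400]; cv2.imwrite("pics/above.png",cv2.resize(i,(520,520))[:,:,::-1])
```

```text
top [ 486.2 -251.   164.7  113.9    7.7]
top [ 487.7 -250.7  168.9  114.7    7. ]
scene [ 488.2 -252.1  176.2  113.6   10. ]
scene [ 488.  -252.8  175.8  114.9   10.8]
bench 150.0
thr [ 486.9 -250.1  164.2  113.1    8.6]
[ -7.3   6.3 107.5   0.   66.2  83.8] [540.1   1.  160.1] 4.3833
```

View pics/above.png

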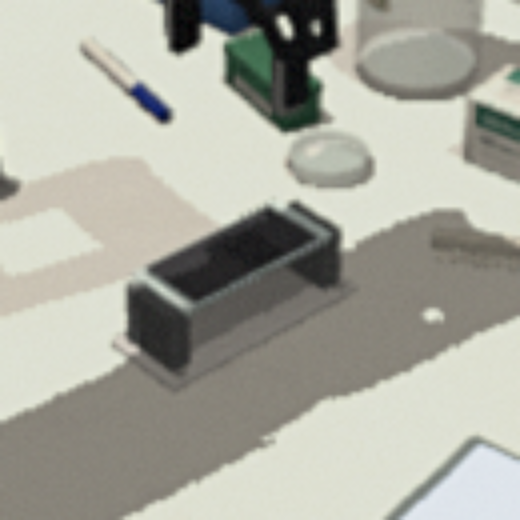

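The picture shows the open gripper above the plate's middle, with the stand and plate undisturbed at (240,260) in the crop. Next I'll descend and grip.

Run:
```python
from h import *
def s(l):
    o=get_obs();print(l,o["tcp_pos"].round(1),o["ee_rot"].round(2),"w",round(o["grip_width"],1),"f",round(o["grip_force"],1),o["wrist_force"].round(1),round(o["t"],1))
s("start")
move_l([539.8,0.2,80],speed=120); s("80")
move_l([539.8,0.2,25],speed=60); s("down")
grip(58,20); s("58")
im=get_image("scene")[190:320,270:400]; cv2.imwrite("pics/pre.png",cv2.resize(im,(520,520))[:,:,::-1])
```

```text
start [540.1   1.  160.1] [-1.7999e+02 -1.0000e-02 -1.1300e+00] w 85.5 f 0.0 [0.3 0.7 0.7] 4.4
80 [5.405e+02 2.000e-01 8.060e+01] [ 1.7999e+02 -7.0000e-02 -1.1900e+00] w 85.1 f 0.0 [-0.8  0.4  0.1] 5.2
down [5.403e+02 1.000e-01 2.540e+01] [ 1.7999e+02 -5.0000e-02 -1.2000e+00] w 85.5 f 0.0 [ 0.5 -1.2  0.5] 6.3
58 [5.399e+02 2.000e-01 2.520e+01] [ 1.8e+02 -2.0e-02 -1.2e+00] w 57.6 f 0.0 [ 0.2 -0.8 -0. ] 6.7
```

View pics/pre.png

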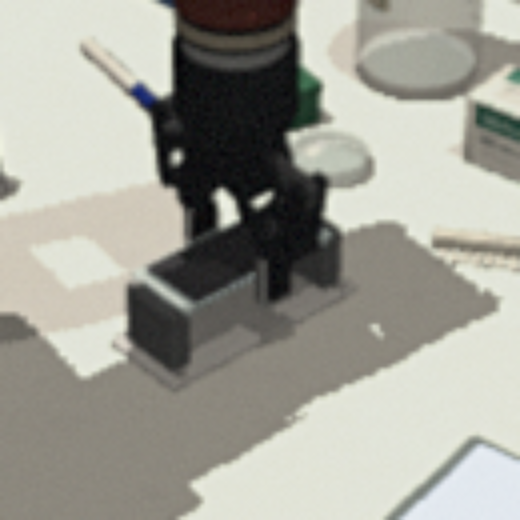

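The fingers straddle the long edges at mid-plate, with the near finger at (275,260) in the crop reaching below the plate. Next I'll squeeze and lift a little.

```bash
python3 - <<'E'
from h import *
def s(l):
    o=get_obs();print(l,o["tcp_pos"].round(1),o["ee_rot"].round(2),"w",round(o["grip_width"],1),"f",round(o["grip_force"],1),o["wrist_force"].round(1),o["moment"].round(2),round(o["t"],1))
grip(45,45); s("grip")
p=get_obs()["tcp_pos"]
move_l([539.8,0.2,91],speed=60); wait(.2); s("lift")
for n,b in (("scene",(190,320,270,400)),("top",(190,280,280,370))):
    im=get_image(n); 
    im=im[b[0]:b[1],b[2]:b[3]]; cv2.imwrite(f"pics/lift_{n}.png",cv2.resize(im,(520,520))[:,:,::-1])
E
python3 -c "
import cv2,numpy as np
cv2.imwrite('pics/lift.png',cv2.resize(np.hstack([cv2.imread('pics/lift_scene.png'),cv2.imread('pics/lift_top.png')]),(800,400)))"
```

```text
grip [5.399e+02 2.000e-01 2.540e+01] [-180.    -0.    -1.2] w 52.2 f 46.7 [-1.2  0.3  3. ] [0.11 0.19 0.05] 7.0
lift [5.395e+02 3.000e-01 9.050e+01] [-1.7999e+02  5.0000e-02 -1.2000e+00] w 52.7 f 47.2 [ 0.8  0.1 -1. ] [0.01 0.01 0.02] 8.4
```

View pics/lift.png

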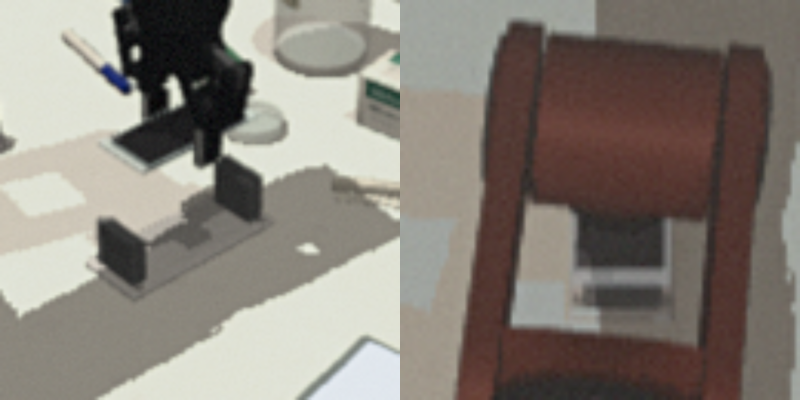

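The plate is held at about (165,135) in the left half of the picture, clear of the stand and level. Next I'll carry it to the pad.

Run:
```python
from h import *
def s(l):
    o=get_obs();print(l,o["tcp_pos"].round(1),o["ee_rot"].round(2),"w",round(o["grip_width"],1),"f",round(o["grip_force"],1),o["wrist_force"].round(1),abs(o["qvel"]).max().round(2),round(o["t"],1))
move_l([487,-250.5,91],[180,0,9.0],speed=80); wait(.7); s("there")
get_image("scene")
c=get_calibration("scene");K=np.array([[c["fx"],0,c["cx"]],[0,c["fy"],c["cy"]],[0,0,1]])
im=get_image("scene");B=im[210:370,300:460];B=cv2.resize(B,(600,600),interpolation=0)
for w,h,z in ((120,54,115),(160,110,11)):
    t=np.radians(9);R=np.array([[np.cos(t),-np.sin(t)],[np.sin(t),np.cos(t)]])
    P=np.c_[np.array([[-w,-h],[w,-h],[w,h],[-w,h]])/2@R.T+[487,-250.5],np.full(4,z)]
    q,_=cv2.projectPoints(P,cv2.Rodrigues(c["R"])[0],c["t"],K,c["D"])
    cv2.polylines(B,[np.int32((q.reshape(-1,2)-[300,210]+.5)*3.75)],True,(255,0,0),1)
cv2.imwrite("pics/end.png",B[:,:,::-1])
```

```text
there [ 487.  -250.5   91. ] [180.   0.   9.] w 52.9 f 47.2 [ 0.8 -0.7 -1.6] 0.08 12.6
```

View pics/end.png

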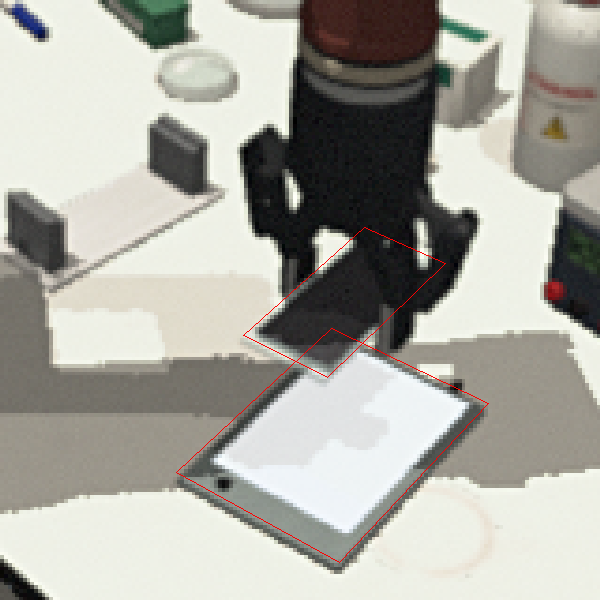

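The plate's top face matches its predicted outline, from (245,335) to (445,263), so it is level. It sits above the pad with its length along the pad's, and the pad outline fits too.

```bash
python3 -c "
from station import *
wait(.3); print(sign_off())"
```

```text
the job is handed in; nothing more can be done
None
```

The longer plate is held by its two long edges, level and still, about 10 cm above the middle of the light pad with its length along the pad's; the job is handed in and the verdict was not shown.

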